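# Unship the telescoping retaining bar of a weight-case tray

### The job

Take the telescoping retaining bar out of the plywood tray: squeeze its sprung button in and slide the sleeve gently inwards by one hole, feeling for the button to snap out in the next hole and stopping there, then lift the shortened bar out and lay it flat on the bench beside the tray, still locked at that hole. A push of about 1 kg is plenty: do not ram the button, or force the bar against the tray; do not drop the bar, and leave the things standing around where they are.

Things in the scene. Friction and masses are not known exactly. Their poses are not given: they have to be found in the camera images.
- tray: Fixed plywood transit tray, 172 (x) x 286 (y) mm, with a closed black case packed in it, its top at z 76 mm. Origin: centre of its underside. Low long sides (top at z 50); high end boards (top at z 134), inner faces at y +-128, between which the retaining bar hangs over the case, along y.
- foot_cup (a point): On the inner face of the -y end board, at the bar's height. An open-topped steel cup: floor 22 mm below, side plates at x +-26 rising to 8 mm above, reaching 40 mm inwards. The bar's own foot (rubber, 44 x 44 x 10, on a screwed stud, set differently each time) stands in it, 4 mm free on each side and 0.5 to 26 mm short of the board: pushed, the bar shifts until it meets the board. It lifts straight out.
- keeper_hole (a point): On the +y end: the inner face of a 3 mm steel keeper plate with a square hole right through plate and board (x +-11 mm, 7 mm below to 12 mm above this point, closed on top), in which the spigot on the sleeve's end rests. The bar cannot be lifted until the spigot is out.
- bar: Loose retaining bar, about 0.32 kg in all: 22 mm square steel tube, y -104 to +53 mm, in the sleeve from y -25 on. Origin: on the axis at the snap button, 104 mm above the bench at the start; y along the bar towards the sleeve's end, x away from the button. Laid on the bench it rests on its two square feet, axis 22 mm up. It balances near the sleeve's first hole.
- sleeve: Square aluminium sleeve, 28 x 28 mm, sliding on the bar (4 N friction). Origin: on the axis at its first hole; starts at the bar's origin, button in that hole. Tube y -25 to +98, then a rubber foot 44 x 44 x 10, then a round steel spigot 14 mm across, to y 143. Three 14 mm holes in its -x face, at y 0, 38, 76. Shortening the bar means sliding it in -y, toward foot_cup.
- second_hole (a point): Centre of the sleeve's second hole, in its -x face, 38 mm from the first. When it comes over the button, the button snaps out by itself and locks the sleeve (1 mm play either way): felt as a sudden stop. The spigot is then over 7 mm clear of the keeper plate.
- snap_button: The sprung button itself, carried by the bar; origin at the bar's origin while it is out, x along its travel (pressed in is +x, 10 mm at most). A small part: the sleeve must not bear on it with more than 18 N, so stop pushing at once when it has locked.
- button_tip (a point): Tip of the dark domed snap button, 12 mm across, in the sleeve's -x face (robot side). Out and locked it stands 6.5 mm proud, tip at x -20.5 in the bar's frame; 2.5 N starts it, 4 N presses it flush. While a pad squeezing the sleeve across x, centred on the first hole, holds it flush, about 9 N along the bar slides the sleeve off it; it then stays in until the next hole.
- weight_500: Bystander: steel check weight, 38 mm across, 62 mm tall, origin under its centre.
- weight_200: Bystander: brass-coloured check weight, 29 mm across, 46 mm tall, origin under its centre.
- acid_22: Bystander: brown dropper bottle, 29 mm across, 81 mm tall, origin under its centre.
- touchstone: Bystander: flat black stone, 42 x 95 x 16 mm, origin under its centre.

How it is judged:
On the way, in this order (a step that is already met when the one before it is completed fails the run):
1. the sleeve is one hole in and the button has snapped out there, the bar still in the tray (y of sleeve in the frame of bar between -0.0405 and -0.0355 m and x of button_tip in the frame of bar below -0.0185 m and z of bar in the frame of tray below 0.115 m), for 0.1 s.
2. the bar is lifted clear of the tray (z of bar in the frame of tray above 0.13 m), for 0.05 s.
At the end, for the whole second after the job is handed in: The bar lies flat (within 4 degrees) and at rest on the bench outside the tray, its axis 12 to 28 mm above the bench, with the sleeve one hole in (38 mm, +-2.5) and the button out in that hole (tip at least 18.5 mm from the axis) (y of sleeve in the frame of bar between -0.0405 and -0.0355 m and x of button_tip in the frame of bar below -0.0185 m and height (world z) of bar between 0.012 and 0.028 m and angle between bar's own y axis and vertical between 1.5 and 1.64 rad and linear speed of bar below 0.02 m/s); the robot touches nothing.
It fails at once if the bar is rammed or pried against the tray (over 35 N) (contact force between bar and tray above 35 N).
It fails at once if the button is rammed by the sleeve (over 18 N) (contact force between snap_button and sleeve above 18 N).
It fails at once if the bar is dropped (moves faster than 0.5 m/s while no finger touches it) (linear speed of bar above 0.5 m/s and contact force between the fingers and bar below 0.05 N).
It fails at once if a bystander is moved by more than 15 mm (distance of any of weight_500, weight_200, acid_22, touchstone from where it was at the start of the episode above 0.015 m).
It also fails if it takes over 51 s, if anything falls off the work surface, if the arm or the gripper's body presses on something with over 40 N, if the wrist force passes 120 N, or if a joint passes its speed limit or range.

### The arm

A 7-joint arm with a two-finger parallel gripper is mounted at the origin on the work surface; the furniture and walls round the work are solid. World frame = base frame: x ahead of the robot, y to its left, z up, the work surface at z = 0. Lengths are in m, angles in rad, forces in N, time in s.
With the tool pointing down it reaches from about 0.425 to 0.825 m from the base axis. Payload 3.6 kg.
Tool frame: the origin (TCP) lies between the finger pads; the fingertips stand 8 mm ahead of it and the grasp point (between the pads) lies 11 mm behind it; z points along the fingers, y is the line along which they close (so a half turn about z gives the same grasp; the last joint's range is limited). The gripper opens to 85 mm and grips with 20 to 120 N. Pads are 22 mm wide; open, the fingers measure 114 mm over their backs; the gripper's body (76 mm by 85 mm) begins 54 mm behind the grasp point. The pads swing forward as they close: fully open they stand 13 mm farther back than shut.
Start: joints at [1.163, 0.615, -0.013, 1.423, 0.008, 1.103, -0.04], TCP at [0.242, -0.603, 0.239] pointing down, gripper open.
Joint ranges: [-3.12, 3.12], [-0.3, 2.06], [-1.34, 1.32], [0.26, 2.42], [-1.36, 4.5], [0.01, 1.98], [-2.84, 2.84]. Speed limits (rad/s): [2.79, 2.79, 3.14, 3.14, 3.14, 3.14, 3.14].

### API

Orientations are given as a rotation vector (axis times angle).
In Python, from plant import sensors, snapshot, bot, finder gives the robot as it stands.
- The arm moves only by the tool jog_arm, never from a script. Its argument "increments" is a list of rows, each a list of 6 numbers: the shift along the tool's x, y, z normalised to -1 to 1, where 1 is 0.025 m, then the turn, a rotation vector about the tool's x, y, z normalised to -1 to 1, where 1 is 0.08 rad. In form: [[dx, dy, dz, rx, ry, rz], ...]. A call has exactly 8 rows; each row shifts and turns the commanded pose from where the row before left it, along the tool's axes as they then stand; what a row does not reach is not made up. A row lasts 1/8 s, in which the tool goes at most 62.5 mm and 10.7 degrees, less where a joint would pass 70% of its speed; a pose out of reach is approached as far as the arm can. A call with a number of a shift or a turn outside -1 to 1 is refused whole. A call with a gripper value outside its range is refused whole. "jaw" is the opening, from 0 (shut) to 1 (fully open), set as the call begins (left out, the last holds). The fingers move at their own pace and stop on an object; "grip_force" is the grip in N (left out, the last holds). Time passes only in rows, so rows that do not move let the fingers close, or fill a call up. It gives the time, the measured TCP pose, the force, the opening and the grip force at its end, in the units of the state.
- sensors.observe(): the state, without advancing time (a new reading comes with each control period).
- snapshot(name): name is "scene" or "top"; returns a dict with "img" (420x560x3 uint8, blue, green, red), "K" (3x3 intrinsics, pixels), "cam_to_world" (4x4, takes a point from camera to world coordinates). Camera axes: x right, y down, z forward; pixel columns grow to the right and rows downward; lengths in m; the calibration is good to about 2 mm. A picture is of the moment at which its call begins. There is no depth.
- bot.sign_off(): hands the job in; it is judged then, once.
Trained networks look in a picture, given as the dict that the camera call returned (one of the last four; its "shot" number tells which), for a name from the list of things; names that differ only in an ending like _2 or _b are one class to them, and where a whole thing is asked for, a point or a joint stands for the part that bears it (a point fixed in the world has none). Each returns a list of dicts, best first, with "conf" (0 to 1); they miss things now and then, are a little off and sometimes report something else, mostly with a low value. They report only what shows in the picture. A call takes as long as a camera call.
- finder.spot_in(picture, label): "at" ([row, column] in pixels, amid what is visible of it).
- finder.spot_point(picture, label): "at" ([row, column] in pixels: a listed point, or the origin of a listed thing).
The state is a dict: "t": time; "qpos": joint angles; "qd": joint speeds; "joint_torque": joint torques, N m; "tcp_pos": TCP position; "tool_rot": TCP orientation; "ft_force": force on the tool from outside, world axes, zero at the start; "ft_torque": the same for the moment, N m; "width": finger opening in m; "finger_force": force on a finger pad.
Only numpy, scipy, OpenCV 4.12 (cv2) and the standard library are available. Lean on these libraries where they do the work, as an engineer would, in place of code of your own. Each camera call takes 0.05 s, during which the arm holds its last target. There are 200 camera calls.

## Working session

There is one attempt and no reset: what is moved stays moved. The work goes in short steps, Python scripts to look and compute and a tool call to move; the robot and the scene stay as the last step left them, time stands still between calls to the robot, and variables do not carry over. Pictures are saved under pics/ and viewed, at most 10 in all, crops included, and the job is handed in when it is done.

Besides the shell and the picture viewer there is one more tool, called after "Request:" by a JSON object that holds its "fn" and its "kwargs". jog_arm: Moves the arm, as the interface text tells. Scaled input: -1 to 1 covers 0.025 m each way for a shift and 0.08 rad each way for a turn. Its arguments: {"type":"object","properties":{"increments":{"type":"array"},"jaw":{"type":"number"},"grip_force":{"type":"number"}},"required":["increments"]}

```bash
mkdir -p pics; cat > h.py <<'E'
import numpy as np, cv2
from plant import sensors, snapshot, bot, finder
from scipy.spatial.transform import Rotation as R
def ray(p,at):
    K=np.array(p["K"]);T=np.array(p["cam_to_world"])
    d=T[:3,:3]@np.linalg.inv(K)@np.array([at[1],at[0],1.]); return T[:3,3],d/np.linalg.norm(d)
def atz(p,at,z):
    o,d=ray(p,at); return o+d*(z-o[2])/d[2]
def tri(obs):
    A=np.zeros((3,3));b=np.zeros(3)
    for p,at in obs:
        o,d=ray(p,at);M=np.eye(3)-np.outer(d,d);A+=M;b+=M@o
    x=np.linalg.solve(A,b); 
    return x,[np.linalg.norm((np.eye(3)-np.outer(d,d))@(x-o)) for o,d in [ray(*q) for q in obs]]
def proj(p,X):
    T=np.linalg.inv(np.array(p["cam_to_world"]));c=T[:3,:3]@X+T[:3,3];u=np.array(p["K"])@c;return u[1]/u[2],u[0]/u[2]
E
python3 - <<'E'
from h import *
s=snapshot("scene");t=snapshot("top")
cv2.imwrite("pics/s1.png",s["img"]);cv2.imwrite("pics/t1.png",t["img"])
np.set_printoptions(precision=4,suppress=True)
for n in ["tray","foot_cup","keeper_hole","bar","sleeve","second_hole","button_tip","snap_button","weight_500","weight_200","acid_22","touchstone"]:
    a=finder.spot_point(s,n)[:1];b=finder.spot_point(t,n)[:1]
    print(n,[(np.round(q[0]["at"],1),round(q[0]["conf"],2)) if q else None for q in (a,b)], *(tri([(s,a[0]["at"]),(t,b[0]["at"])]) if a and b else ()))
o=sensors.observe();print(o)
for p in (s,t): print(np.array(p["cam_to_world"]))
E
```

```text
tray [(array([215.7, 296.7]), 0.8), (array([197.7, 331. ]), 0.96)] [ 0.4866 -0.1451  0.006 ] [np.float64(0.002912137049974644), np.float64(0.002912137049974758)]
foot_cup [(array([170. , 320.1]), 0.73), (array([186.9, 382.4]), 0.93)] [ 0.4988 -0.2806  0.1053] [np.float64(0.0010436024768775555), np.float64(0.0010436024768774915)]
keeper_hole [(array([209.9, 272.4]), 0.89), (array([194.4, 291. ]), 0.82)] [ 0.4844 -0.027   0.0914] [np.float64(0.0019152322473459048), np.float64(0.0019152322473459586)]
bar [(array([187. , 297.2]), 0.89), (array([176.5, 169.8]), 0.74)] [0.374  0.1937 0.3714] [np.float64(0.1152556991324326), np.float64(0.11525569913243261)]
sleeve [(array([187.9, 295.8]), 0.72), (array([191.2, 330.3]), 0.74)] [ 0.4873 -0.1361  0.1112] [np.float64(0.0012482355024855613), np.float64(0.0012482355024852315)]
second_hole [(array([196.2, 289.1]), 0.66), (array([198.6, 319.5]), 0.63)] [ 0.4753 -0.102   0.1023] [np.float64(0.006220422816397009), np.float64(0.006220422816397025)]
button_tip [None, None]
snap_button [None, None]
weight_500 [(array([304.9, 175.8]), 0.55), (array([204.
[... 699 characters left out ...]
: array([ 0.0007,  0.0013,  0.0014,  0.0013,  0.0007,  0.0002, -0.0006]), 'joint_torque': array([ -0.0002, -46.9103,   0.259 , -17.134 ,   0.0101,   0.0017,
         0.    ]), 'tcp_pos': array([ 0.2416, -0.6034,  0.2393]), 'tool_rot': array([-3.0847, -0.5946, -0.    ]), 'ft_force': array([-0.7123,  0.1555, -0.8963]), 'ft_torque': array([-0.0284,  0.0472,  0.0222]), 'finger_force': 0.0, 'width': 0.08533579446261153}
[[-0.7659 -0.3807  0.5181 -0.108 ]
 [-0.6425  0.4239 -0.6383  0.6722]
 [ 0.0233 -0.8218 -0.5693  0.743 ]
 [ 0.      0.      0.      1.    ]]
[[-0.0218 -0.9849  0.1716  0.2112]
 [-0.9995  0.0256  0.0201 -0.0427]
 [-0.0242 -0.1711 -0.985   1.5348]
 [ 0.      0.      0.      1.    ]]
```

View pics/s1.png

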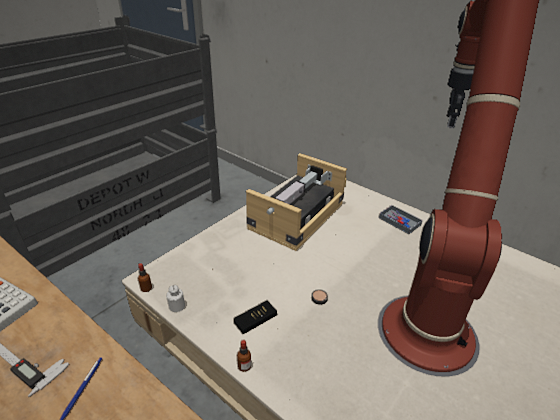

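View pics/t1.png

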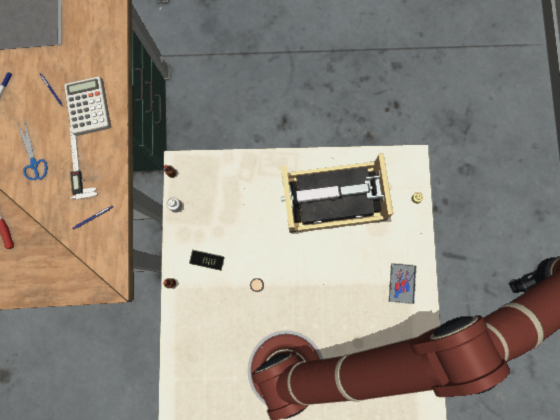

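The tray sits at top px (195,335), with the bar along world y. The 200 g weight is at (197,417), the 500 g at (205,174), the bottles at (170,170) and (283,168), and the stone at (260,207). I'll zoom in on the bar.

```bash
python3 - <<'E'
from h import *
s=snapshot("scene");t=snapshot("top")
c1=cv2.resize(t["img"][150:240,275:400],None,fx=6,fy=6,interpolation=cv2.INTER_CUBIC)
c2=cv2.resize(s["img"][150:250,240:350],None,fx=6,fy=6,interpolation=cv2.INTER_CUBIC)
cv2.imwrite("pics/t2.png",c1);cv2.imwrite("pics/s2.png",c2)
np.save("s.npy",{k:s[k] for k in("K","cam_to_world")});np.save("t.npy",{k:t[k] for k in("K","cam_to_world")})
for n in ["tray","foot_cup","keeper_hole","sleeve","second_hole","bar","button_tip","weight_200"]:
  for p in (s,t):
    print(n,[(np.round(q["at"],1),round(q["conf"],2)) for q in finder.spot_point(p,n)[:2]])
E
```

```text
tray [(array([213.9, 297.9]), 0.59)]
tray [(array([198.7, 334.6]), 0.62), (array([200.2, 319.9]), 0.56)]
foot_cup [(array([170.7, 321.2]), 0.64)]
foot_cup [(array([186.3, 383.3]), 0.57), (array([197.3, 320.4]), 0.17)]
keeper_hole [(array([206.3, 271.7]), 0.86)]
keeper_hole [(array([195.5, 291.6]), 0.91)]
sleeve [(array([187. , 297.6]), 0.69)]
sleeve [(array([194. , 332.7]), 0.9)]
second_hole [(array([199.2, 291.7]), 0.78), (array([308.6, 175.8]), 0.22)]
second_hole [(array([195.8, 319.5]), 0.98)]
bar [(array([186. , 293.8]), 0.94)]
bar [(array([192.6, 330.9]), 0.77)]
button_tip []
button_tip []
weight_200 [(array([306.9, 176.4]), 0.89)]
weight_200 [(array([203.1, 174.9]), 0.62), (array([199.3, 414.1]), 0.49)]
```

View pics/t2.png

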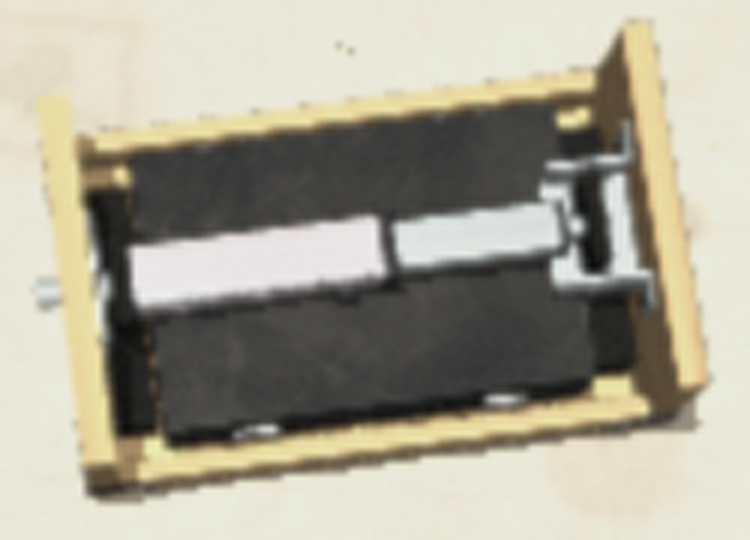

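View pics/s2.png

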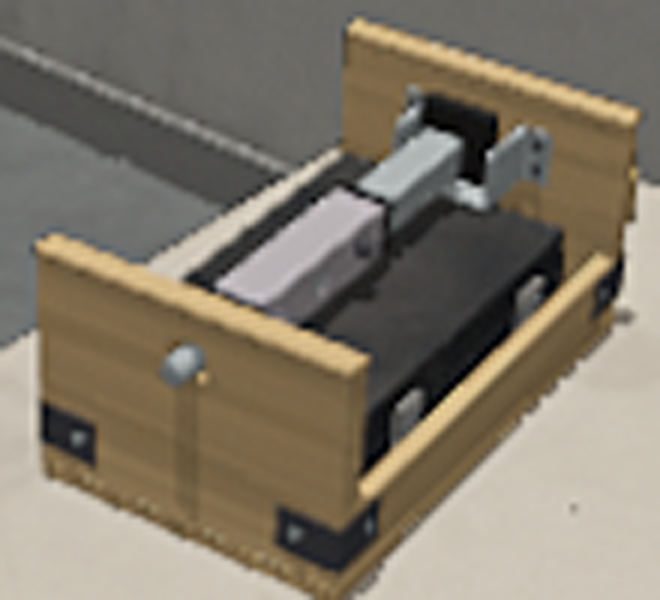

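The top crop shows the sleeve's top face running from crop (384,247) to (131,275), and the spigot tip at (47,292). The scene crop shows the dark button at (368,242) and probably the second hole at (322,287).

```bash
python3 - <<'E'
from h import *
np.set_printoptions(precision=4,suppress=True)
s=np.load("s.npy",allow_pickle=True).item();t=np.load("t.npy",allow_pickle=True).item()
T=lambda x,y:(150+(y+.5)/6-.5,275+(x+.5)/6-.5)
S=lambda x,y:(150+(y+.5)/6-.5,240+(x+.5)/6-.5)
a=atz(t,T(384,247),.118);b=atz(t,T(131,275),.118)
print("sleeve ends",a,b,np.linalg.norm(a-b));u=(b-a)/np.linalg.norm(b-a);print("yaw deg",np.degrees(np.arctan2(-u[0],u[1])))
print("hole1 est",a+u*.025, b-u*.098)
print("button(scene,z104)",atz(s,S(368,242),.104),"2nd",atz(s,S(322,287),.104))
# tray corners: board tops z .134
for n,c in dict(mB1=(640,25),mB2=(695,385),pB1=(52,97),pB2=(98,465)).items(): print(n,atz(t,T(*c),.134))
for n,c in dict(mB1=(352,22),mB2=(638,113),pB1=(38,240),pB2=(366,362)).items(): print("s",n,atz(s,S(*c),.134))
print("w200",atz(t,(199.3,414.1),.0),atz(t,(197,417),.03), "spigot",atz(t,T(47,292),.104))
print("sleeve end scene", atz(s,S(367,197),.118))
E
```

```text
sleeve ends [ 0.4877 -0.1579  0.118 ] [ 0.4777 -0.0412  0.118 ] 0.1171770329002008
yaw deg 4.91646298989996
hole1 est [ 0.4856 -0.133   0.118 ] [ 0.4861 -0.1388  0.118 ]
button(scene,z104) [ 0.4748 -0.1471  0.104 ] 2nd [ 0.4669 -0.1007  0.104 ]
mB1 [ 0.5855 -0.2781  0.134 ]
mB2 [ 0.4176 -0.2939  0.134 ]
pB1 [ 0.559  -0.0069  0.134 ]
pB2 [ 0.388  -0.0241  0.134 ]
s mB1 [ 0.5888 -0.2792  0.134 ]
s mB2 [ 0.4192 -0.299   0.134 ]
s pB1 [ 0.5628 -0.0067  0.134 ]
s pB2 [ 0.3892 -0.031   0.134 ]
w200 [ 0.4789 -0.3905  0.    ] [ 0.4803 -0.3925  0.03  ] spigot [ 0.4733 -0.0019  0.104 ]
sleeve end scene [ 0.4875 -0.1616  0.118 ]
```

```bash
cat >> h.py <<'E'
def plan(target,yaw,n):
    """rows to reach TCP target, tool x at heading yaw (rad), tool down, n rows"""
    o=sensors.observe(); M=R.from_rotvec(o["tool_rot"]);p=np.array(o["tcp_pos"])
    G=R.from_matrix(np.column_stack([[np.cos(yaw),np.sin(yaw),0],[np.sin(yaw),-np.cos(yaw),0],[0,0,-1]]))
    dr=(M.inv()*G).as_rotvec(); d=(np.array(target)-p)/n
    print("t",o["t"],"p",np.round(p,4),"rot err",np.round(dr,3))
    for i in range(n):
        Mi=M*R.from_rotvec(dr*i/n)
        print(np.round(np.r_[Mi.inv().apply(d)/.025,dr/n/.08],2).tolist(),end=",\n" if i%8==7 else ",")
E
python3 -c "
from h import *
plan([.4865,-.138,.2],np.radians(95.5),24)"
```

```text
t 2.2 p [ 0.2416 -0.6034  0.2393] rot err [-0.    -0.    -1.286]
[0.67, -0.57, 0.07, -0.0, -0.0, -0.67],[0.7, -0.53, 0.07, -0.0, -0.0, -0.67],[0.72, -0.49, 0.07, -0.0, -0.0, -0.67],[0.75, -0.45, 0.07, -0.0, -0.0, -0.67],[0.77, -0.41, 0.07, -0.0, -0.0, -0.67],[0.79, -0.37, 0.07, -0.0, -0.0, -0.67],[0.81, -0.33, 0.07, -0.0, -0.0, -0.67],[0.83, -0.28, 0.07, -0.0, -0.0, -0.67],
[0.84, -0.24, 0.07, -0.0, -0.0, -0.67],[0.85, -0.19, 0.07, -0.0, -0.0, -0.67],[0.86, -0.15, 0.07, -0.0, -0.0, -0.67],[0.87, -0.1, 0.07, -0.0, -0.0, -0.67],[0.87, -0.05, 0.07, -0.0, -0.0, -0.67],[0.88, -0.01, 0.07, -0.0, -0.0, -0.67],[0.88, 0.04, 0.07, -0.0, -0.0, -0.67],[0.87, 0.09, 0.07, -0.0, -0.0, -0.67],
[0.87, 0.13, 0.07, -0.0, -0.0, -0.67],[0.86, 0.18, 0.07, -0.0, -0.0, -0.67],[0.85, 0.22, 0.07, -0.0, -0.0, -0.67],[0.83, 0.27, 0.07, -0.0, -0.0, -0.67],[0.82, 0.31, 0.07, -0.0, -0.0, -0.67],[0.8, 0.36, 0.07, -0.0, -0.0, -0.67],[0.78, 0.4, 0.07, -0.0, -0.0, -0.67],[0.76, 0.44, 0.07, -0.0, -0.0, -0.67],
```

Request:
{"fn": "jog_arm", "kwargs": {"increments": [[0.67,-0.57,0.07,0,0,-0.67],[0.7,-0.53,0.07,0,0,-0.67],[0.72,-0.49,0.07,0,0,-0.67],[0.75,-0.45,0.07,0,0,-0.67],[0.77,-0.41,0.07,0,0,-0.67],[0.79,-0.37,0.07,0,0,-0.67],[0.81,-0.33,0.07,0,0,-0.67],[0.83,-0.28,0.07,0,0,-0.67]], "jaw": 1, "grip_force": 20}}

```text
t: 3.2
tcp_pos: [0.324, -0.4475, 0.2252]
tool_rot: [2.885, 1.242, 0.0]
ft_force: [-0.5, 1.1, -0.3]
width: 0.0853
finger_force: 0.0
```

Request:
{"fn": "jog_arm", "kwargs": {"increments": [[0.84,-0.24,0.07,0,0,-0.67],[0.85,-0.19,0.07,0,0,-0.67],[0.86,-0.15,0.07,0,0,-0.67],[0.87,-0.1,0.07,0,0,-0.67],[0.87,-0.05,0.07,0,0,-0.67],[0.88,-0.01,0.07,0,0,-0.67],[0.88,0.04,0.07,0,0,-0.67],[0.87,0.09,0.07,0,0,-0.67]]}}

```text
t: 4.2
tcp_pos: [0.4057, -0.2926, 0.2112]
tool_rot: [2.555, 1.828, 0.0]
ft_force: [1.0, 0.5, -0.3]
width: 0.0853
finger_force: 0.0
```

Request:
{"fn": "jog_arm", "kwargs": {"increments": [[0.87,0.13,0.07,0,0,-0.67],[0.86,0.18,0.07,0,0,-0.67],[0.85,0.22,0.07,0,0,-0.67],[0.83,0.27,0.07,0,0,-0.67],[0.82,0.31,0.07,0,0,-0.67],[0.8,0.36,0.07,0,0,-0.67],[0.78,0.4,0.07,0,0,-0.67],[0.76,0.44,0.07,0,0,-0.67]]}}

```text
t: 5.2
tcp_pos: [0.4871, -0.1372, 0.1972]
tool_rot: [2.108, 2.33, 0.0]
ft_force: [1.0, 0.1, -0.1]
width: 0.0853
finger_force: 0.0
```

Request:
{"fn": "jog_arm", "kwargs": {"increments": [[0,0,0.8,0,0,0],[0,0,0.8,0,0,0],[0,0,0.8,0,0,0],[0,0,0.7,0,0,0],[0,0,0.5,0,0,0],[0,0,0.3,0,0,0],[0,0,0.18,0,0,0],[0,0,0,0,0,0]]}}

```text
t: 6.2
tcp_pos: [0.4865, -0.1385, 0.0954]
tool_rot: [2.112, 2.326, 0.0]
ft_force: [0.2, -0.3, 0.7]
width: 0.0857
finger_force: 0.0
```

```bash
python3 - <<'E'
from h import *
s=snapshot("scene");t=snapshot("top")
a=cv2.resize(s["img"][155:235,260:335],None,fx=7,fy=7,interpolation=cv2.INTER_CUBIC)
b=cv2.resize(t["img"][150:240,285:390],None,fx=5,fy=5,interpolation=cv2.INTER_CUBIC)
im=np.zeros((600,800,3),np.uint8);im[:560,:525]=a;cv2.imwrite("pics/s3.png",im[:560,:525])
cv2.imwrite("pics/t3.png",b)
o=sensors.observe();print(o["tcp_pos"],o["ft_force"],o["t"])
E
```

```text
[ 0.48677471 -0.13860368  0.09572552] [-0.75836088 -0.07826995  0.78806352] 6.3
```

View pics/s3.png

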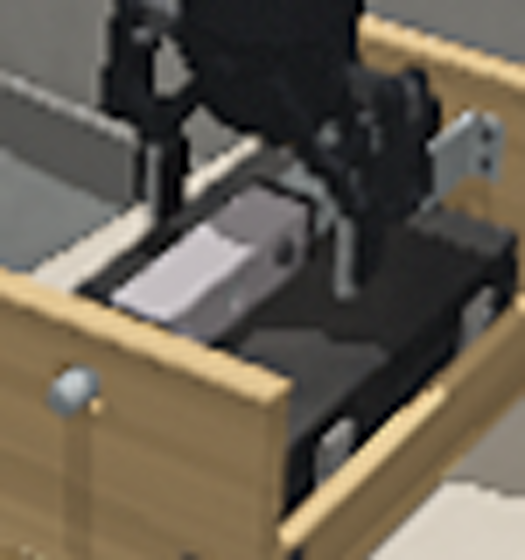

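The button is at crop (287,250), and the light strip at (345,215–295) is the near pad's +y edge. I'll compare both with the predicted projections.

```bash
python3 - <<'E'
from h import *
s=np.load("s.npy",allow_pickle=True).item()
th=np.radians(5.6);ex=np.array([np.cos(th),np.sin(th),0]);ey=np.array([-np.sin(th),np.cos(th),0])
c=lambda rc:(round((rc[1]-260+.5)*7),round((rc[0]-155+.5)*7))
T=np.array([.4868,-.1386,.0957])
for w in(-.043,-.046):
  for dz in(-.008+.013,-.008+.013+.022): print("pad+y edge",w,dz,c(proj(s,T+w*ex+.011*ey+np.array([0,0,dz]))))
for y in(-.004,0,.004):print("tip",y,c(proj(s,np.array([T[0],T[1],.104])-.0205*ex+y*ey)),"face",c(proj(s,np.array([T[0],T[1],.104])-.014*ex+y*ey)))
for q in (-.025,):print("sleeve end top mid",c(proj(s,np.array([T[0],T[1],.118])+q*ey)),"top near corner",c(proj(s,np.array([T[0],T[1],.118])+q*ey-.014*ex)))
E
```

```text
pad+y edge -0.043 0.004999999999999999 (328, 297)
pad+y edge -0.043 0.026999999999999996 (332, 252)
pad+y edge -0.046 0.004999999999999999 (335, 300)
pad+y edge -0.046 0.026999999999999996 (338, 255)
tip -0.004 (301, 257) face (288, 252)
tip 0 (296, 261) face (283, 256)
tip 0.004 (291, 266) face (278, 261)
sleeve end top mid (288, 192) top near corner (316, 203)
```

View pics/t3.png

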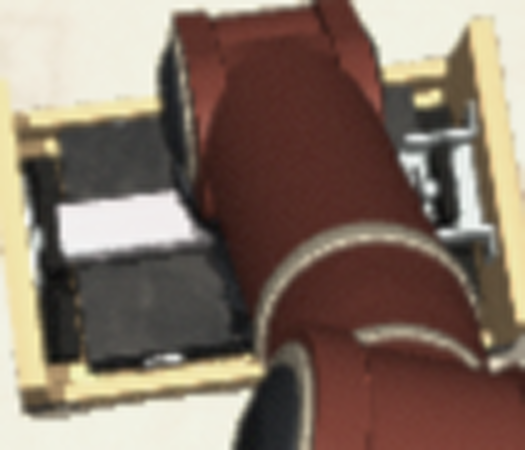

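The pad strip and the button show the same offset from prediction, about (0,−8) px, so the pads line up with the button along y. Closing the gripper.

Request:
{"fn": "jog_arm", "kwargs": {"increments": [[0,0,0,0,0,0],[0,0,0,0,0,0],[0,0,0,0,0,0],[0,0,0,0,0,0],[0,0,0,0,0,0],[0,0,0,0,0,0],[0,0,0,0,0,0],[0,0,0,0,0,0]], "jaw": 0, "grip_force": 40}}

```text
t: 7.3
tcp_pos: [0.4873, -0.1386, 0.0958]
tool_rot: [2.111, 2.325, 0.002]
ft_force: [2.1, 0.1, 5.3]
width: 0.0275
finger_force: 43.9
```

Request:
{"fn": "jog_arm", "kwargs": {"increments": [[-0.08,0,0,0,0,0],[-0.08,0,0,0,0,0],[-0.08,0,0,0,0,0],[-0.08,0,0,0,0,0],[-0.08,0,0,0,0,0],[-0.08,0,0,0,0,0],[-0.08,0,0,0,0,0],[-0.08,0,0,0,0,0]]}}

```text
t: 8.3
tcp_pos: [0.488, -0.1516, 0.0958]
tool_rot: [-2.107, -2.328, -0.004]
ft_force: [-0.0, 4.8, 7.1]
width: 0.0273
finger_force: 44.3
```

```bash
python3 - <<'E'
from h import *
s=snapshot("scene")
cv2.imwrite("pics/s4.png",cv2.resize(s["img"][155:235,260:335],None,fx=7,fy=7,interpolation=cv2.INTER_CUBIC))
o=sensors.observe();print(o["tcp_pos"],o["ft_force"],o["ft_torque"],o["t"])
E
```

```text
[ 0.48802576 -0.15201766  0.09574226] [0.46466763 5.1977382  8.48443761] [0.75301628 0.05276183 0.05097067] 8.35
```

View pics/s4.png

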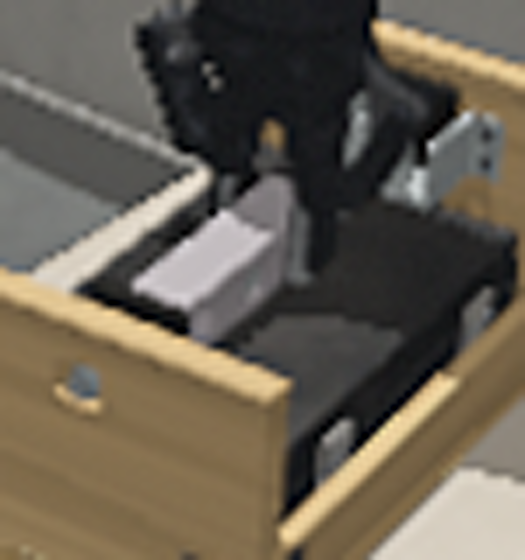

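The bar has slid and the spigot is withdrawing into the hole, crop (82,383). The 8 N downward load adds friction, so I'll raise the tool slightly and keep sliding.

Request:
{"fn": "jog_arm", "kwargs": {"increments": [[0,0,-0.06,0,0,0],[-0.06,0,-0.04,0,0,0],[-0.06,0,0,0,0,0],[-0.06,0,0,0,0,0],[-0.06,0,0,0,0,0],[-0.06,0,0,0,0,0],[-0.06,0,0,0,0,0],[-0.06,0,0,0,0,0]]}}

```text
t: 9.35
tcp_pos: [0.4872, -0.1616, 0.097]
tool_rot: [-2.105, -2.323, -0.001]
ft_force: [-2.3, 7.4, -2.1]
width: 0.0276
finger_force: 42.6
```

Request:
{"fn": "jog_arm", "kwargs": {"increments": [[-0.03,0,0,0,0,0],[-0.03,0,0,0,0,0],[-0.03,0,0,0,0,0],[-0.03,0,0,0,0,0],[-0.03,0,0,0,0,0],[-0.03,0,0,0,0,0],[-0.03,0,0,0,0,0],[-0.03,0,0,0,0,0]]}}

```text
t: 10.35
tcp_pos: [0.4882, -0.1699, 0.0971]
tool_rot: [-2.109, -2.323, 0.001]
ft_force: [-2.3, 4.2, -4.0]
width: 0.0275
finger_force: 42.3
```

```bash
python3 - <<'E'
from h import *
s=snapshot("scene");t=snapshot("top")
s0=cv2.imread("pics/s1.png");t0=cv2.imread("pics/t1.png")
f=lambda i,r,c:cv2.resize(i[r:r+32,c:c+44],None,fx=9,fy=9,interpolation=cv2.INTER_CUBIC)
im=np.vstack([np.hstack([f(t0,172,355),f(t["img"],172,355)]),np.hstack([f(s0,160,296),f(s["img"],160,296)])])
cv2.imwrite("pics/c5.png",im);cv2.imwrite("pics/t5full.png",t["img"]);cv2.imwrite("pics/s5full.png",s["img"])
o=sensors.observe();print(o["tcp_pos"],o["ft_force"],o["t"])
E
```

```text
[ 0.48830324 -0.17020037  0.09715891] [-1.83750555  5.08275293 -5.14700926] 10.45
```

View pics/c5.png

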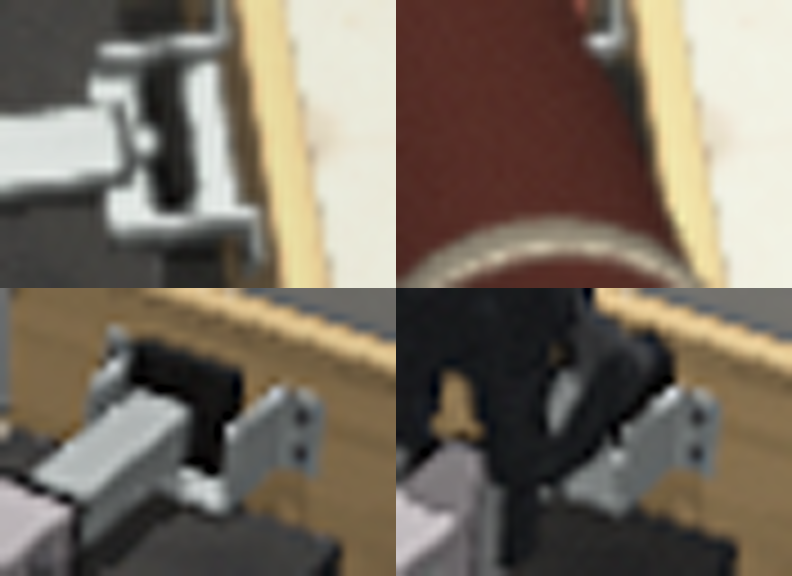

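Initially the foot stood about 50 crop px short of the board, with the white cup floor visible at columns 190–240. Now there is dark rubber next to the board at (630,95), so the bar has shifted home. I'll compute the gap.

```bash
python3 - <<'E'
from h import *
t=np.load("t.npy",allow_pickle=True).item()
th=np.radians(5.6);ey=np.array([-np.sin(th),np.cos(th),0])
P=lambda x,y:(172+(y+.5)/9-.5,355+(x+.5)/9-.5)
# foot back top edge at z .126 ; board top inner edge z .134 at mid bar
for x in(188,192):print("foot back",(atz(t,P(x,135),.126)),atz(t,P(x,135),.126)@ey)
for x in(250,262):print("board inner",atz(t,P(x,135),.134),atz(t,P(x,135),.134)@ey)
print("cup",np.array([.4988,-.2806,.105])@ey)
for x in(128,):print("tube end",atz(t,P(x,137),.115)@ey)
T=np.array([.4868,-.1386,.0957]);print("tcp0",T@ey,"tcp now",np.array([.4883,-.1702,.097])@ey)
E
```

```text
foot back [ 0.49521952 -0.25866264  0.126     ] -0.3057531003212604
foot back [ 0.49518697 -0.25987777  0.126     ] -0.30695925289049736
board inner [ 0.49310509 -0.27615794  0.134     ] -0.32295857439332676
board inner [ 0.49300806 -0.27978012  0.134     ] -0.32655399327213414
cup -0.3279351588347656
tube end -0.2893166956907657
tcp0 -0.18544187324023576 tcp now -0.21703743342930035
```

Displacement at breakaway is about 22 mm, so lock should come near 60 mm. It is 31.6 mm now. I'll move 17 mm quickly and then feel for the snap.

Request:
{"fn": "jog_arm", "kwargs": {"increments": [[-0.09,0,0.02,0,0,0],[-0.09,0,0,0,0,0],[-0.09,0,0,0,0,0],[-0.09,0,0,0,0,0],[-0.09,0,0,0,0,0],[-0.09,0,0,0,0,0],[-0.07,0,0,0,0,0],[-0.07,0,0,0,0,0]]}}

```text
t: 11.45
tcp_pos: [0.4901, -0.1875, 0.0969]
tool_rot: [-2.11, -2.324, 0.002]
ft_force: [-2.6, 3.2, -5.2]
width: 0.0272
finger_force: 42.4
```

Request:
{"fn": "jog_arm", "kwargs": {"increments": [[-0.02,0,0,0,0,0],[-0.02,0,0,0,0,0],[-0.02,0,0,0,0,0],[-0.02,0,0,0,0,0],[-0.02,0,0,0,0,0],[-0.02,0,0,0,0,0],[-0.02,0,0,0,0,0],[-0.02,0,0,0,0,0]]}}

```text
t: 12.45
tcp_pos: [0.4917, -0.192, 0.0974]
tool_rot: [2.112, 2.326, 0.0]
ft_force: [-1.0, -0.1, -3.3]
width: 0.0277
finger_force: 42.4
```

Request:
{"fn": "jog_arm", "kwargs": {"increments": [[-0.02,0,0,0,0,0],[-0.02,0,0,0,0,0],[-0.02,0,0,0,0,0],[-0.02,0,0,0,0,0],[-0.02,0,0,0,0,0],[-0.02,0,0,0,0,0],[0,0,0,0,0,0],[0,0,0,0,0,0]]}}

```text
t: 13.45
tcp_pos: [0.4918, -0.1944, 0.0973]
tool_rot: [-2.111, -2.326, -0.0]
ft_force: [-0.7, 3.9, -2.6]
width: 0.0275
finger_force: 42.6
```

Request:
{"fn": "jog_arm", "kwargs": {"increments": [[-0.02,0,0,0,0,0],[-0.02,0,0,0,0,0],[-0.02,0,0,0,0,0],[-0.02,0,0,0,0,0],[-0.02,0,0,0,0,0],[0,0,0,0,0,0],[0,0,0,0,0,0],[0,0,0,0,0,0]]}}

```text
t: 14.45
tcp_pos: [0.4918, -0.1956, 0.0973]
tool_rot: [-2.109, -2.326, -0.001]
ft_force: [-2.3, 6.5, -1.9]
width: 0.0278
finger_force: 42.8
```

Request:
{"fn": "jog_arm", "kwargs": {"increments": [[-0.02,0,0,0,0,0],[-0.02,0,0,0,0,0],[-0.02,0,0,0,0,0],[0,0,0,0,0,0],[0,0,0,0,0,0],[0,0,0,0,0,0],[0,0,0,0,0,0],[0,0,0,0,0,0]]}}

```text
t: 15.45
tcp_pos: [0.4918, -0.1958, 0.0973]
tool_rot: [-2.107, -2.326, -0.003]
ft_force: [-2.6, 8.1, -0.6]
width: 0.0275
finger_force: 42.9
```

The sleeve has stopped: 0.2 mm moved for 1.5 mm commanded, and force rose to 8 N. I'll check visually that the button is out.

```bash
python3 - <<'E'
from h import *
s=snapshot("scene")
cv2.imwrite("pics/s6.png",cv2.resize(s["img"][165:225,262:322],None,fx=9,fy=9,interpolation=cv2.INTER_CUBIC))
print(finder.spot_point(s,"button_tip")[:2],finder.spot_point(s,"second_hole")[:2])
print(sensors.observe()["ft_force"])
E
```

```text
[] [{'at': [193.1, 301.2], 'conf': 0.82}, {'at': [215.0, 298.1], 'conf': 0.72}]
[-1.99928487  8.26600949 -0.16680195]
```

View pics/s6.png

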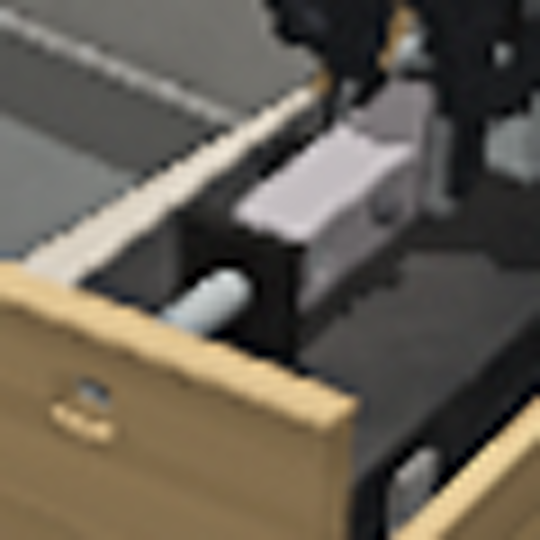

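The button shows dark in the second hole at (390,207), and the spigot is well clear of the keeper. I'll relieve the push, firm the grip and lift.

Request:
{"fn": "jog_arm", "kwargs": {"increments": [[0.06,0,0,0,0,0],[0.06,0,0,0,0,0],[0.06,0,0,0,0,0],[0.02,0,0,0,0,0],[0,0,0,0,0,0],[0,0,0,0,0,0],[0,0,0,0,0,0],[0,0,0,0,0,0]], "grip_force": 60}}

```text
t: 16.6
tcp_pos: [0.4918, -0.1939, 0.0974]
tool_rot: [2.112, 2.326, 0.0]
ft_force: [0.3, 0.2, -2.6]
width: 0.0271
finger_force: 61.5
```

Request:
{"fn": "jog_arm", "kwargs": {"increments": [[0,0,-0.1,0,0,0],[0,0,-0.2,0,0,0],[0,0,-0.3,0,0,0],[0,0,-0.3,0,0,0],[0,0,-0.3,0,0,0],[0,0,-0.2,0,0,0],[0,0,-0.1,0,0,0],[0,0,0,0,0,0]]}}

```text
t: 17.6
tcp_pos: [0.4918, -0.1938, 0.1349]
tool_rot: [2.112, 2.326, 0.0]
ft_force: [0.0, 0.7, -3.1]
width: 0.0271
finger_force: 61.5
```

Request:
{"fn": "jog_arm", "kwargs": {"increments": [[0,0,-0.2,0,0,0],[0,0,-0.4,0,0,0],[0,0,-0.4,0,0,0],[0,0,-0.4,0,0,0],[0,0,-0.4,0,0,0],[0,0,-0.3,0,0,0],[0,0,-0.1,0,0,0],[0,0,0,0,0,0]]}}

```text
t: 18.6
tcp_pos: [0.4917, -0.1938, 0.1898]
tool_rot: [-2.112, -2.326, 0.0]
ft_force: [0.6, -0.1, -3.2]
width: 0.0271
finger_force: 61.5
```

```bash
python3 -c "
from h import *
o=sensors.observe();print(o['ft_force'])
plan([.445,.12,o['tcp_pos'][2]],np.radians(95.6),16)"
```

```text
[ 0.62982651 -0.14135061 -3.19172733]
t 18.6 p [ 0.4917 -0.1938  0.1898] rot err [-0.    -0.    -0.001]
[0.79, -0.04, 0.0, -0.0, -0.0, -0.0],[0.79, -0.04, 0.0, -0.0, -0.0, -0.0],[0.79, -0.04, 0.0, -0.0, -0.0, -0.0],[0.79, -0.04, 0.0, -0.0, -0.0, -0.0],[0.79, -0.04, 0.0, -0.0, -0.0, -0.0],[0.79, -0.04, 0.0, -0.0, -0.0, -0.0],[0.79, -0.04, 0.0, -0.0, -0.0, -0.0],[0.79, -0.04, 0.0, -0.0, -0.0, -0.0],
[0.79, -0.04, 0.0, -0.0, -0.0, -0.0],[0.79, -0.04, 0.0, -0.0, -0.0, -0.0],[0.79, -0.04, 0.0, -0.0, -0.0, -0.0],[0.79, -0.04, 0.0, -0.0, -0.0, -0.0],[0.79, -0.04, 0.0, -0.0, -0.0, -0.0],[0.79, -0.04, 0.0, -0.0, -0.0, -0.0],[0.79, -0.04, 0.0, -0.0, -0.0, -0.0],[0.79, -0.04, 0.0, -0.0, -0.0, -0.0],
```

Total is 12.64 units in tool x. I'll ramp up and down at the ends.

Request:
{"fn": "jog_arm", "kwargs": {"increments": [[0.3,-0.02,0,0,0,0],[0.6,-0.04,0,0,0,0],[0.8,-0.05,0,0,0,0],[0.9,-0.05,0,0,0,0],[0.95,-0.05,0,0,0,0],[0.95,-0.05,0,0,0,0],[0.95,-0.05,0,0,0,0],[0.95,-0.05,0,0,0,0]]}}

```text
t: 19.6
tcp_pos: [0.4667, -0.0328, 0.19]
tool_rot: [-2.109, -2.328, -0.001]
ft_force: [0.9, 0.6, -3.3]
width: 0.027
finger_force: 61.6
```

Request:
{"fn": "jog_arm", "kwargs": {"increments": [[0.95,-0.05,0,0,0,0],[0.95,-0.05,0,0,0,0],[0.95,-0.05,0,0,0,0],[0.95,-0.05,0,0,0,0],[0.9,-0.04,0,0,0,0],[0.7,-0.04,0,0,0,0],[0.5,-0.04,0,0,0,0],[0.34,-0.02,0,0,0,0]]}}

```text
t: 20.6
tcp_pos: [0.4433, 0.1202, 0.1899]
tool_rot: [-2.11, -2.327, 0.0]
ft_force: [-0.2, 0.3, -3.6]
width: 0.0268
finger_force: 61.6
```

Request:
{"fn": "jog_arm", "kwargs": {"increments": [[0,0,0.3,0,0,0],[0,0,0.6,0,0,0],[0,0,0.9,0,0,0],[0,0,1,0,0,0],[0,0,1,0,0,0],[0,0,0.9,0,0,0],[0,0,0.6,0,0,0],[0,0,0.3,0,0,0]]}}

```text
t: 21.6
tcp_pos: [0.4438, 0.1181, 0.0487]
tool_rot: [-2.113, -2.324, 0.003]
ft_force: [-0.8, -0.5, -2.3]
width: 0.0273
finger_force: 61.5
```

Request:
{"fn": "jog_arm", "kwargs": {"increments": [[0,0,0.2,0,0,0],[0,0,0.2,0,0,0],[0,0,0.2,0,0,0],[0,0,0.2,0,0,0],[0,0,0.2,0,0,0],[0,0,0.1,0,0,0],[0,0,0.04,0,0,0],[0,0,0,0,0,0]]}}

```text
t: 22.6
tcp_pos: [0.444, 0.1191, 0.0214]
tool_rot: [-2.112, -2.326, -0.0]
ft_force: [0.4, 0.3, -3.4]
width: 0.027
finger_force: 61.5
```

Request:
{"fn": "jog_arm", "kwargs": {"increments": [[0,0,0.04,0,0,0],[0,0,0.04,0,0,0],[0,0,0.04,0,0,0],[0,0,0.04,0,0,0],[0,0,0.03,0,0,0],[0,0,0,0,0,0],[0,0,0,0,0,0],[0,0,0,0,0,0]]}}

```text
t: 23.6
tcp_pos: [0.444, 0.1191, 0.0166]
tool_rot: [2.112, 2.326, 0.0]
ft_force: [0.5, 0.4, -2.4]
width: 0.0273
finger_force: 61.5
```

```bash
python3 - <<'E'
from h import *
s=snapshot("scene")
cv2.imwrite("pics/s7.png",cv2.resize(s["img"][200:320,160:310],None,fx=5,fy=5,interpolation=cv2.INTER_CUBIC))
o=sensors.observe();print(o["tcp_pos"],o["ft_force"],o["ft_torque"])
E
```

```text
[0.44395365 0.11912976 0.01661169] [-0.05563015 -0.01517289 -3.09491407] [-0.09111989 -0.02994737  0.026745  ]
```

Request:
{"fn": "jog_arm", "kwargs": {"increments": [[0,0,0.02,0,0,0],[0,0,0.02,0,0,0],[0,0,0.02,0,0,0],[0,0,0.02,0,0,0],[0,0,0,0,0,0],[0,0,0,0,0,0],[0,0,0,0,0,0],[0,0,0,0,0,0]]}}

```text
t: 24.65
tcp_pos: [0.4439, 0.1191, 0.0146]
tool_rot: [-2.112, -2.326, -0.0]
ft_force: [-0.9, 0.0, -3.1]
width: 0.0268
finger_force: 61.5
```

Request:
{"fn": "jog_arm", "kwargs": {"increments": [[0,0,0.02,0,0,0],[0,0,0.02,0,0,0],[0,0,0.02,0,0,0],[0,0,0,0,0,0],[0,0,0,0,0,0],[0,0,0,0,0,0],[0,0,0,0,0,0],[0,0,0,0,0,0]]}}

```text
t: 25.65
tcp_pos: [0.444, 0.1191, 0.0139]
tool_rot: [2.111, 2.326, 0.001]
ft_force: [-0.6, -1.0, 6.9]
width: 0.0272
finger_force: 62.9
```

The bar is on the bench. Releasing it and checking.

Request:
{"fn": "jog_arm", "kwargs": {"increments": [[0,0,-0.02,0,0,0],[0,0,0,0,0,0],[0,0,0,0,0,0],[0,0,0,0,0,0],[0,0,0,0,0,0],[0,0,0,0,0,0],[0,0,0,0,0,0],[0,0,0,0,0,0]], "jaw": 0.9}}

```text
t: 26.65
tcp_pos: [0.444, 0.1191, 0.0136]
tool_rot: [-2.112, -2.326, -0.0]
ft_force: [0.3, 0.1, 1.1]
width: 0.0768
finger_force: 0.0
```

Request:
{"fn": "jog_arm", "kwargs": {"increments": [[0,0,-0.3,0,0,0],[0,0,-0.6,0,0,0],[0,0,-0.8,0,0,0],[0,0,-0.9,0,0,0],[0,0,-0.9,0,0,0],[0,0,-0.9,0,0,0],[0,0,-0.9,0,0,0],[0,0,-0.6,0,0,0]]}}

```text
t: 27.65
tcp_pos: [0.444, 0.119, 0.1626]
tool_rot: [2.111, 2.325, 0.002]
ft_force: [-0.5, -0.3, 0.0]
width: 0.0769
finger_force: 0.0
```

```bash
python3 - <<'E'
from h import *
s=snapshot("scene");t=snapshot("top")
a=cv2.resize(s["img"][215:315,190:300],None,fx=5,fy=5,interpolation=cv2.INTER_CUBIC)
cv2.imwrite("pics/s8.png",a)
E
```

```text
(no output)
```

View pics/s8.png

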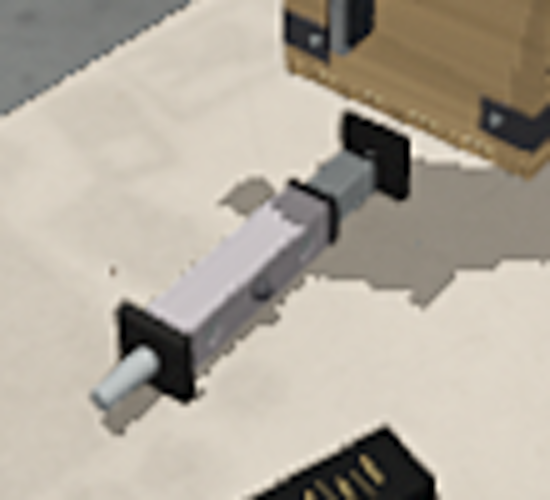

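The bar lies flat on both feet beside the tray. The button stands out in the second hole at (263,290), and nothing nearby was disturbed.

```bash
python3 -c "
from h import *
print(bot.sign_off())"
```

```text
the job is handed in; nothing more can be done
None
```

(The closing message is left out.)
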